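# Refit the push-and-hold knob of a roll laminator

### The job

Somebody parked a roll of amber tape over the bare D-shaped shaft on the laminator's control station: slide it off and leave it lying flat on the green mat. Then pick up the loose black knob, turn it so that its bore matches the shaft, push it fully home and press knob and shaft down to the stop against the spring; finish while still holding it pressed in. Do not press the red stop button, and leave the bottle, the screwdriver and the carton where they are.

Things in the scene. Friction and masses are not known exactly. Their poses are not given: they have to be found in the camera images.
- console: Fixed dark-grey control station, 220 mm (x) by 280 mm (y), 90 mm high; origin at the centre of its underside, z up. Flat top; the shaft stands at (-20, -45) mm in its frame, a red mushroom stop button (housing 48 mm across, top 22 mm above the station's top) at (60, 95) mm. All else on its top is under 4 mm high
- shaft_tip (a point): Top end of the upright steel D-shaft, on its axis, 30 mm above the station's top when not pressed; moves with the shaft, z up. Diameter 14 mm, with one flat 3.5 mm from the axis on the +x side (x points out of the flat). The last 4 mm taper by 2.5 mm all round. A dark collar at its foot (22 mm wide, 2 mm high) has a white mark on the flat's side
- shaft (a joint): How far the shaft is pushed down: 0 is up, 0.006 (m) is the stop. A spring pushes it up, with 4 N at 0 and 10 N at the stop. The shaft turns about its axis only stiffly (0.4 N m)
- knob_mid (a point): Loose black knob, 46 mm high, 60 g, standing on the bench bore down. Point on its axis 20 mm above the underside, at the closed end of the bore; z up. Round skirt 44 mm in diameter, 24 mm high; on it a bar grip 44 mm long (x), 14 mm wide (y), up to the top. Bore 20 mm deep, 16.4 mm in diameter, flat 4.7 mm from the axis on the +x side
- knob: The same knob; origin at the centre of its underside, axes as for knob_mid. A white line on the bar's top, on the +x half only, points to the side of the bore's flat
- roll_mid (a point): Centre, half-way up, of the roll of amber tape: 60 mm outer diameter, 32 mm hole, 24 mm high, about 80 g; axis along z. It lies flat on the station's top, around the shaft
- roll: The same roll; origin at the centre of its underside
- mat: Fixed green mat on the bench, 150 by 150 mm, 3 mm thick; origin at the centre of its underside
- stop (a joint): Travel of the red stop button: 0 is up, 0.006 (m) is fully down. Not to be pressed
- bottle: White bottle with a blue cap, 52 mm in diameter, 130 mm high, standing loose; origin at the centre of its underside
- driver: Screwdriver, about 170 mm long, lying loose; its x runs from handle to tip
- carton: Small carton, 70 by 50 by 45 mm, standing loose; origin at the centre of its underside
Things that resemble listed ones, but are neither listed nor needed, are in the scene too. What is meant by the knob is not pink or purple, and is the smaller of those in its own colour.

How it is judged (in metres and radians):
On the way, in this order (a step that is already met when the one before it is completed fails the run):
1. the tape roll lies flat on the green mat, released (horizontal distance between roll_mid and mat below 0.045 m and height (world z) of roll_mid below 0.02 m and contact force between the fingers and roll below 0.2 N and linear speed of roll below 0.03 m/s), for 0.2 s.
2. the knob sits fully on the shaft, its flat matching (distance between knob_mid and shaft_tip below 0.004 m and angle between the x axis of knob_mid and the x axis of shaft_tip, either way round below 0.3 rad and angle between knob_mid's own z axis and vertical below 0.12 rad), for 0.1 s.
At the end, for the whole second after the job is handed in: Knob home on the shaft (bore end within 4 mm of the tip, flats within 0.3 rad, tilt under 0.12 rad); fingers still on it (over 1 N) keep the shaft in by over 4.5 of its 6 mm; tape roll flat and released on the green mat, centre within 45 mm of its centre (all of step 2 and value of joint shaft above 0.0045 m and contact force between the fingers and knob above 1 N and horizontal distance between roll_mid and mat below 0.045 m and height (world z) of roll_mid below 0.02 m and contact force between the fingers and roll below 0.2 N); the arm keeps its last pose, push and grip.
It fails at once if the red stop button is pressed (value of joint stop above 0.003 m).
It fails at once if the bottle, the screwdriver or the carton is moved by more than 30 mm (distance of any of bottle, driver, carton from where it was at the start of the episode above 0.03 m).
It also fails if it takes over 61 s, if anything falls off the work surface, if the arm or the gripper's body presses on something with over 40 N, if the wrist force passes 120 N, or if a joint passes its speed limit or range.

### The arm

A 6-joint arm with a two-finger parallel gripper is mounted at the origin on the work surface. World frame = base frame: x ahead of the robot, y to its left, z up, the work surface at z = 0. Lengths are in mm, angles in rad, forces in N, time in s.
With the tool pointing down it reaches from about 350 to 950 mm from the base axis. Payload 17.4 kg.
Tool frame: the origin (TCP) lies at the centre of the arm's flange, where the gripper is bolted on; the fingertips stand manip.tcp_to_tips ahead of it and the grasp point (between the pads) lies 167 mm ahead of it (manip.tcp_to_tips is the distance from the TCP to the fingertips, in mm); x points along the fingers, z is the direction in which the jaws open and shut, and the axes are right-handed (so a half turn about x gives the same grasp; the last joint's range is limited). The gripper opens to 93 mm and grips with 3 to 60 N. Pads are 15 mm wide; open, the fingers measure 128 mm over their backs; the gripper's body (75 mm by 188 mm) begins 65 mm behind the grasp point.
Start: joints at [1.193, 0.116, 1.442, -0, 1.584, -0.038], TCP at [224.985, 636.409, 404.746] pointing down, gripper open.
Joint ranges: [-2.83, 2.83], [-0.83, 2.19], [0.07, 2.5], [-1.14, 4.28], [0.01, 3], [-2.97, 2.97]. Speed limits (rad/s): [1.89, 1.89, 2.22, 3.14, 3.14, 3.14].

### API

Orientations are given as [roll, pitch, yaw] about the fixed x, y, z axes, in that order (R = Rz(yaw) Ry(pitch) Rx(roll)).
In Python, from workcell import manip, jaws, observe, imaging gives the robot as it stands. Calls block until the motion is done:
- manip.goto(position, orientation): joint-space move of the TCP to a pose.
- manip.move_linear(position, rate=150, frame=None): straight line of the TCP; frame=None keeps the orientation; rate is the mean speed in mm/s.
- manip.set_joints(angles): joint-space move.
- jaws.release() and jaws.close(strength=None): open the fingers fully, or close them until they stop; strength is the grip in N (None keeps the last).
- manip.dwell(seconds).
- manip.inverse_kinematics(position, orientation): joint angles nearest the present ones, or None.
- observe(): the state.
- imaging.read_camera(name): name is "scene" or "top"; returns a dict with "pixels" (420x560x3 uint8, blue, green, red), "vfov" (degrees; the focal length in pixels is half the picture's height over the tangent of half this angle, whatever the lens; pixels are square), "cx", "cy" (the principal point, pixels), "pose" (4x4, takes a point from camera to world coordinates). Camera axes: x right, y up, looking along -z (the intrinsics and any distortion apply to the point x, -y, -z); pixel columns grow to the right and rows downward; lengths in mm; the calibration is good to about 2 mm. A picture is of the moment at which its call begins. There is no depth.
A pose or a line that the arm cannot do raises manip.IKError and nothing moves.
- manip.sign_off(): hands the job in, once; it reports no verdict.
The state is a dict: "time": time; "qpos": joint angles; "qd": joint speeds; "tau": joint torques, N m; "tcp_pos": TCP position; "tcp_rot": TCP orientation; "contact_force": force on the tool from outside, world axes, zero at the start; "wrist_torque": the same for the moment, N m; "width": finger opening in mm.
Only numpy, scipy, OpenCV 4.12 (cv2) and the standard library are available. Lean on these libraries where they do the work, as an engineer would, in place of code of your own. Each camera call takes 0.05 s, during which the arm holds its last target.

## Working session

There is one attempt and no reset: what is moved stays moved. The work goes in short steps, each a Python script; the robot and the scene stay as the last script left them, time stands still between calls to the robot, and variables do not carry over. Pictures are saved under pics/ and viewed, and the job is handed in when it is done.

```bash
mkdir -p pics; ls
python3 - <<'E'
from workcell import manip, jaws, observe, imaging
import cv2, numpy as np
for n in ("scene","top"):
    d=imaging.read_camera(n); cv2.imwrite(f"pics/{n}0.png",d["pixels"])
    print(n,{k:(v if k!="pixels" else 0) for k,v in d.items()})
    np.save(f"pics/{n}_pose.npy",d["pose"])
print(observe()); print(manip.tcp_to_tips)
E
```

```text
pics
scene {'pixels': 0, 'vfov': 54.61240041342096, 'cx': 277.41602981161367, 'cy': 208.95762583646487, 'pose': array([[-5.52635147e-01, -5.48083950e-01,  6.27852194e-01,
         1.17493273e+03],
       [ 8.33147668e-01, -3.82682307e-01,  3.99273358e-01,
         3.66420560e+02],
       [ 2.14326071e-02,  7.43746082e-01,  6.68118559e-01,
         7.46170476e+02],
       [ 0.00000000e+00,  0.00000000e+00,  0.00000000e+00,
         1.00000000e+00]])}
top {'pixels': 0, 'vfov': 52.23742000182699, 'cx': 281.6846954409159, 'cy': 207.81625958994968, 'pose': array([[ 2.19575670e-02,  9.89470189e-01, -1.43061560e-01,
         4.02046315e+02],
       [-9.99418122e-01,  1.79882853e-02, -2.89799605e-02,
        -3.90128681e+01],
       [-2.61013748e-02,  1.43614645e-01,  9.89289418e-01,
         1.06421552e+03],
       [ 0.00000000e+00,  0.00000000e+00,  0.00000000e+00,
         1.00000000e+00]])}
{'time': 0.1, 'qpos': array([ 1.19322828e+00,  1.16417265e-01,  1.44218050e+00, -2.83488880e-05,
        1.58402425e+00, -3.78374711e-02]), 'qd': array([-0.00150321, -0.00235335, -0.00117033, -0.00095611,  0.00230829,
        0.00121649]), 'tau': array([ 3.55956530e-03, -7.22890663e+01, -6.23871088e+01,  7.81885791e-02,
        2.28239415e-02, -5.10160635e-05]), 'tcp_pos': array([224.96956261, 636.41220793, 404.10406043]), 'tcp_rot': array([ 3.13128624,  1.56976657, -1.92083367]), 'contact_force': array([-0.44260799, -0.76781778,  0.07112414]), 'wrist_torque': array([-0.01643071, -0.00541015,  0.03536119]), 'width': 93.31883059433359}
186.1
```

View pics/scene0.png

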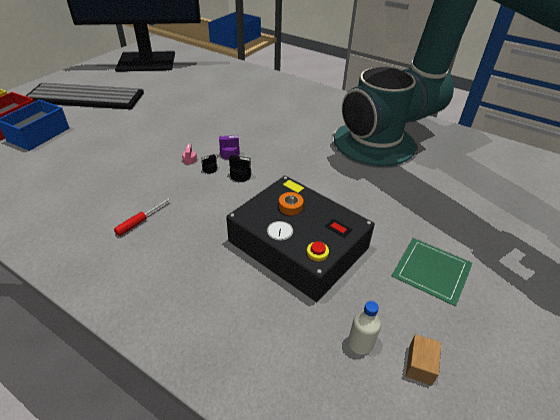

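View pics/top0.png

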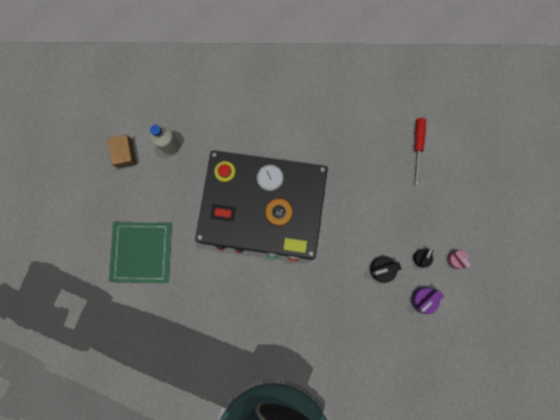

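Scene: console at top (262,205), tape roll at (279,212), mat at (141,252), bottle (161,138), carton (121,151), driver (419,150). Knob candidates in the top view are large black (383,269), small black (424,258), pink (459,259) and purple (427,300). The smaller black one at (424,258) fits the description; I'll confirm it in crops.

Run:
```python
import cv2, numpy as np
t=cv2.imread("pics/top0.png"); s=cv2.imread("pics/scene0.png")
def c(im,x,y,w,h,k): return cv2.resize(im[y:y+h,x:x+w],None,fx=k,fy=k,interpolation=cv2.INTER_CUBIC)
a=c(t,360,235,120,90,6); cv2.imwrite("pics/k_top.png",a[:,:720])
cv2.imwrite("pics/k_scene.png",c(s,175,125,100,70,8)) 
cv2.imwrite("pics/con_top.png",c(t,190,145,145,120,5))
cv2.imwrite("pics/con_scene.png",c(s,220,170,160,130,5)[:600])
```

```text
(no output)
```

View pics/k_top.png

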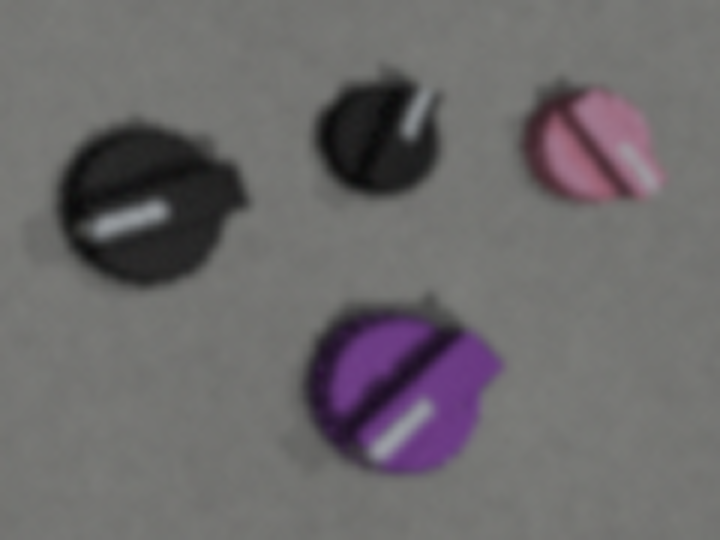

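View pics/k_scene.png

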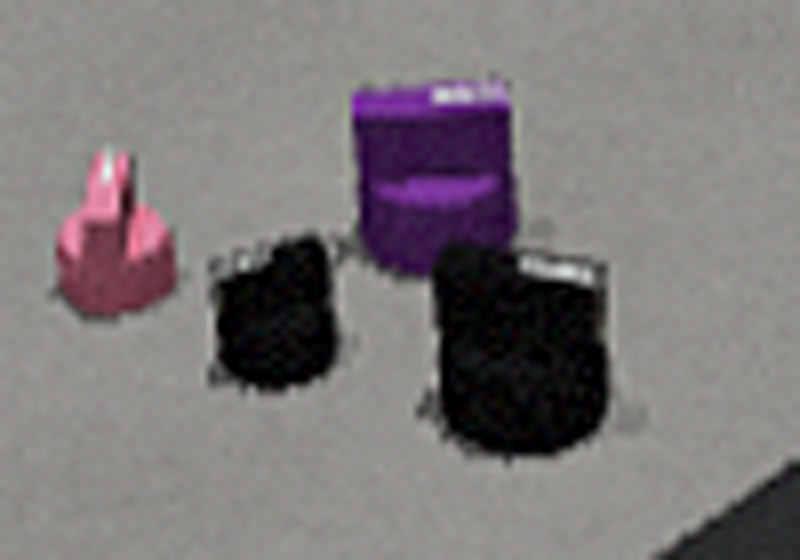

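View pics/con_top.png

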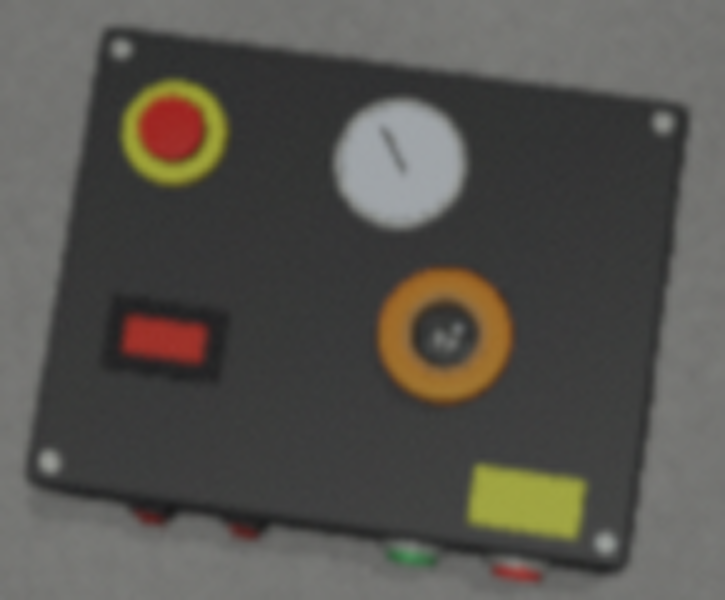

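View pics/con_scene.png

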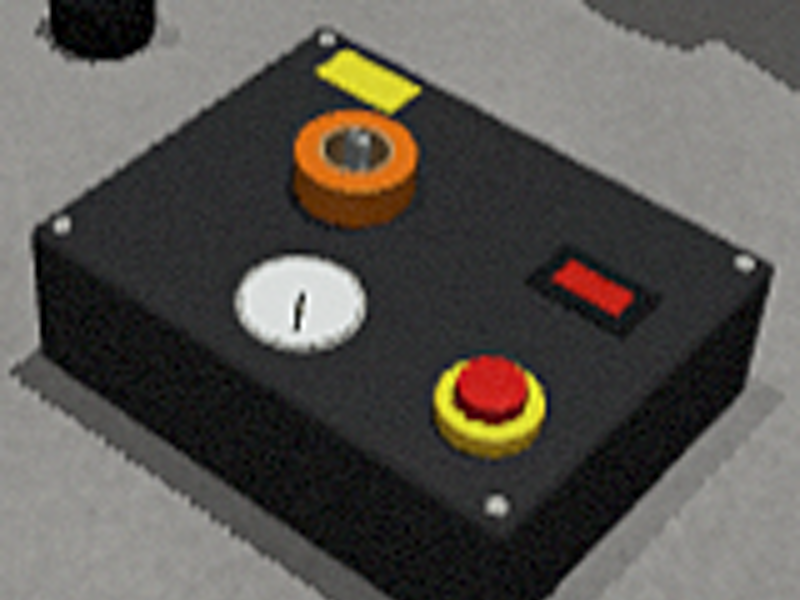

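Small black knob confirmed: skirt ≈20 px ≈ 47 mm at depth, against ≈64 mm for the other black one. Now I'll localise everything.

```bash
cat > h.py <<'E'
import numpy as np, cv2
from scipy.optimize import least_squares
K={}
for n,v,cx,cy in(("scene",54.61240041342096,277.41602981161367,208.95762583646487),("top",52.23742000182699,281.6846954409159,207.81625958994968)):
    K[n]=(210/np.tan(np.radians(v/2)),cx,cy,np.load(f"pics/{n}_pose.npy"))
def proj(n,P):
    f,cx,cy,T=K[n]; P=np.atleast_2d(P); c=(P-T[:3,3])@T[:3,:3]
    return np.c_[cx+f*c[:,0]/-c[:,2], cy+f*-c[:,1]/-c[:,2]]
def at_z(n,uv,z):
    f,cx,cy,T=K[n]; uv=np.atleast_2d(np.array(uv,float))
    d=np.c_[(uv[:,0]-cx)/f,-(uv[:,1]-cy)/f,-np.ones(len(uv))]@T[:3,:3].T
    return T[:3,3]+d*((z-T[2,3])/d[:,2])[:,None]
def yawR(a): return np.array([[np.cos(a),-np.sin(a)],[np.sin(a),np.cos(a)]])
E
python3 - <<'E'
from h import *
np.set_printoptions(precision=1,suppress=True)
top=np.array([[105,30],[687,105],[623,570],[28,484]])/5+[190,145]
sc=np.array([[37,232],[325,28],[772,268]])/5+[220,170]
# corners local: top TL:+x+y; TR:+x-y; BR:-x-y; BL:-x+y
L=np.array([[110,140],[110,-140],[-110,-140],[-110,140]])
# also shaft-independent: button centre red top z=112
for n,uv,Ls in(("top",top,L),("scene",sc,L[[1,2,3]])):
    r=least_squares(lambda p:(proj(n,np.c_[Ls@yawR(p[2]).T+p[:2],np.full(len(Ls),90)])-uv).ravel(),[500,0,0])
    print(n,r.x,r.x[2],r.fun)
    for nm,l in(("shaft",[-20,-45]),("button",[60,95])): print(nm,yawR(r.x[2])@l+r.x[:2])
# measured
print("roll top(z114)",at_z("top",np.array([445,335])/5+[190,145],114),"scene",at_z("scene",np.array([356,150])/5+[220,170],114))
print("shaft tip(z120) top",at_z("top",np.array([446,335])/5+[190,145],120),"scene",at_z("scene",np.array([361,140])/5+[220,170],120))
print("button z112 top",at_z("top",np.array([172,128])/5+[190,145],112),"scene",at_z("scene",np.array([492,378])/5+[220,170],112))
print("mat", at_z("top",[[112,222],[172,223],[170,282.5],[109.5,282]],3), at_z("scene",[[416,240],[471,265],[456,300],[394,270]],3))
k=np.array([[424,92],[412,133],[385,110],[436,95],[365,178]])/6+[360,235]
print("knob line z46",at_z("top",k,46)); print("knob skirt top c z24",at_z("top",np.array([380,138])/6+[360,235],24))
ks=np.array([[212,262],[270,252],[322,238]])/8+[175,125]; print("scene line",at_z("scene",ks,46))
print("carton/bottle/driver",at_z("top",[[121,151],[165,143],[420,133],[417,184]],0))
E
```

```text
top [551.9  35.5  -0.1] -0.12055421797011921 [-0.9 -1.2  0.9 -0.5  1.3  0.8 -1.4  0.6]
shaft [526.6  -6.8]
button [622.8 122.6]
scene [559.1  40.3  -0.1] -0.1254900694853792 [-2.3 -0.   0.  -1.   2.3 -0.1]
shaft [533.7  -1.9]
button [630.6 127. ]
roll top(z114) [[529.9  -5.4 114. ]] scene [[535.3  -2.1 114. ]]
shaft tip(z120) top [[529.1  -6.  120. ]] scene [[533.9  -0.5 120. ]]
button z112 top [[623.2 121.6 112. ]] scene [[626.2 123.4 112. ]]
mat [[511.6 418.7   3. ]
 [512.  266.4   3. ]
 [365.  262.7   3. ]
 [362.8 413.1   3. ]] [[373.  277.1   3. ]
 [378.  415.3   3. ]
 [501.4 413.4   3. ]
 [498.6 267.4   3. ]]
knob line z46 [[ 454.8 -361.2   46. ]
 [ 438.8 -356.1   46. ]
 [ 447.5 -345.9   46. ]
 [ 453.7 -365.8   46. ]
 [ 420.9 -337.5   46. ]]
knob skirt top c z24 [[ 437.3 -350.3   24. ]]
scene line [[ 456.3 -363.4   46. ]
 [ 439.  -350.1   46. ]
 [ 420.7 -340.3   46. ]]
carton/bottle/driver [[ 696.9  411.2    0. ]
 [ 719.9  297.8    0. ]
 [ 755.5 -357.     0. ]
 [ 622.5 -346.3    0. ]]
```

The two cameras differ by ~6 mm and the mat comes out too small in the scene view, so there is probably lens distortion. I'll fit it using the known sizes.

Run:
```python
import cv2, numpy as np
t=cv2.imread("pics/top0.png"); s=cv2.imread("pics/scene0.png")
def c(im,x,y,w,h,k): return cv2.resize(im[y:y+h,x:x+w],None,fx=k,fy=k,interpolation=cv2.INTER_CUBIC)
cv2.imwrite("pics/mat_top.png",c(t,100,212,80,80,7))
cv2.imwrite("pics/mat_scene.png",c(s,385,230,95,75,8))
cv2.imwrite("pics/con_scene2.png",c(s,220,170,160,130,4.6))
```

```text
(no output)
```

View pics/mat_top.png

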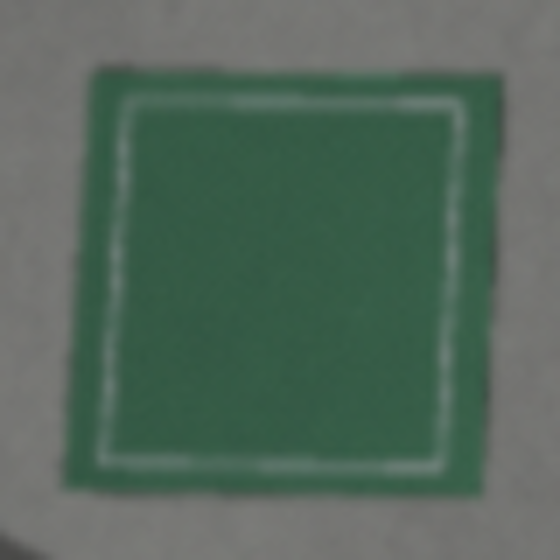

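View pics/mat_scene.png

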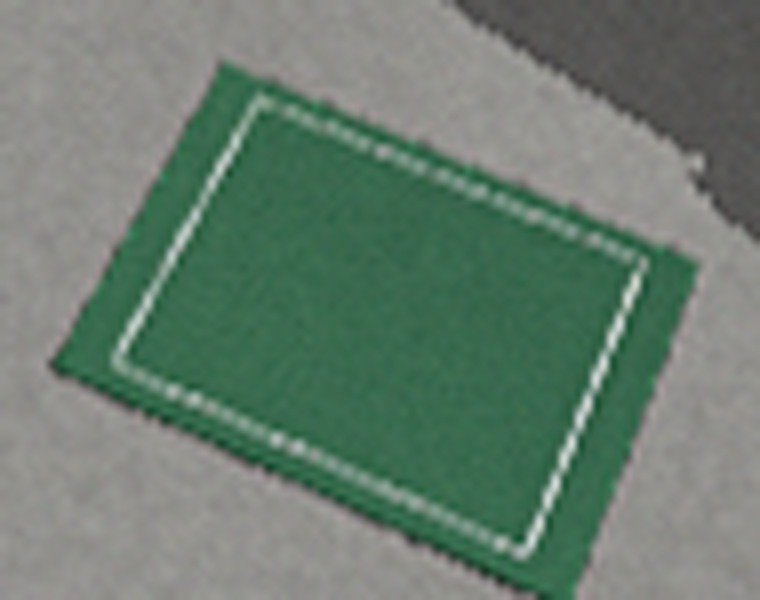

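View pics/con_scene2.png

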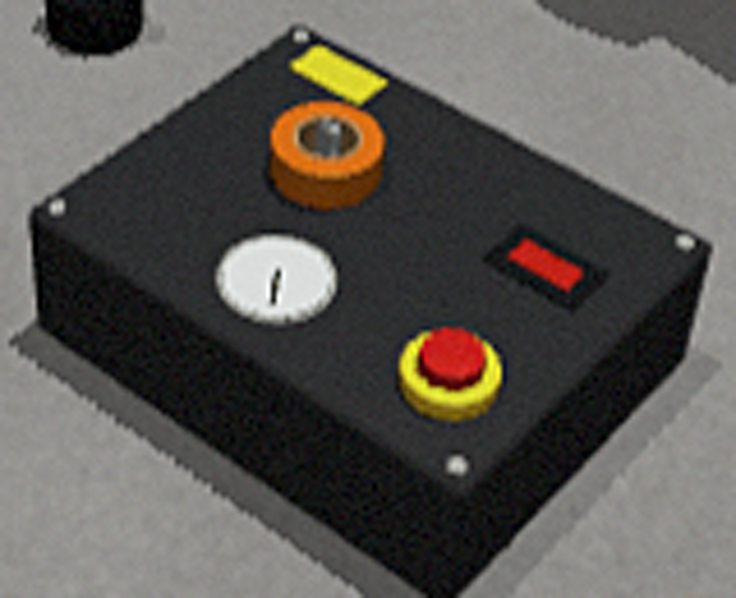

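```bash
cat >> h.py <<'E'
def projk(n,P,k,dr=np.zeros(3)):
    f,cx,cy,T=K[n]; P=np.atleast_2d(P); c=(P-T[:3,3])@T[:3,:3]
    x,y=c[:,0]/-c[:,2],-c[:,1]/-c[:,2]
    x,y=x+dr[2]*-y+dr[0],y+dr[2]*x+dr[1]
    r2=x*x+y*y; g=1+k*r2
    return np.c_[cx+f*x*g,cy+f*y*g]
def rect(p,hx,hy,z,idx=range(4)):
    L=np.array([[hx,hy],[hx,-hy],[-hx,-hy],[-hx,hy]])[list(idx)]
    return np.c_[L@yawR(p[2]).T+p[:2],np.full(len(L),z)]
def loc(p,l,z): return np.r_[yawR(p[2])@np.array(l)+p[:2],z]
E
cat > fit.py <<'E'
from h import *
np.set_printoptions(precision=2,suppress=True,linewidth=150)
ct=np.array([[105,28],[689,104],[625,573],[26,484]])/5+[190,145]
cs=np.array([[462,497],[32,212],[297,22],[713,246]])/4.6+[220,170]
st=np.array([[120,48],[662,122],[605,543],[49,461]])/5+[190,145]
ss=np.array([[457,465],[57,207],[301,36],[685,242]])/4.6+[220,170]
mt=np.array([[93,70],[503,75],[482,497],[65,488]])/7+[100,212]
ms=np.array([[577,600],[52,368],[222,60],[700,262]])/8+[385,230]
bt=np.array([172,128])/5+[190,145]; bs=np.array([453,353])/4.6+[220,170]
def res(q):
    con,mat=q[0:3],q[3:6]; kt,ks=q[6],q[7]; sx,sy=q[8:10]*100; d={"top":q[10:13],"scene":q[13:16]}
    o=[]
    for n,k,c,s,m,b in(("top",kt,ct,st,mt,bt),("scene",ks,cs,ss,ms,bs)):
        dr=d[n]
        o+= [projk(n,rect(con,109.5,139.5,90),k,dr)-c, projk(n,rect(con,sx,sy,91.),k,dr)-s, projk(n,rect(mat,75,75,3),k,dr)-m,
             projk(n,loc(con,[60,95],112),k,dr)-b]
    o=[(x/0.5).ravel() for x in o]
    # calibration priors: ~2 mm at ~1 m = 0.002 rad
    return np.concatenate(o+[q[10:12]/0.001,q[13:15]/0.001,[q[12]/.002,q[15]/.002]])
q0=np.r_[552,36,-.12,438,340,0,0,0,1.02,1.32,np.zeros(6)]
for fixdr in (1,0):
    f=(lambda q:res(np.r_[q[:10],np.zeros(6)])) if fixdr else res
    r=least_squares(f,q0,x_scale=np.r_[1,1,.01,1,1,.01,.1,.1,.1,.1,np.full(6,.001)],loss="soft_l1"); 
    print(r.x,"rms px",np.sqrt(np.mean((f(r.x)[:56]*.5)**2))); print((f(r.x)[:52]*.5).reshape(-1,2).T)
np.save("fitq.npy",r.x)
print("shaft",loc(r.x[:3],[-20,-45],120),"button",loc(r.x[:3],[60,95],112))
E
python3 fit.py
```

```text
[553.51  36.17  -0.13 438.73 342.04   0.01  -0.03   0.     0.98   1.28   0.     0.     0.     0.     0.     0.  ] rms px 0.8144555616398755
[[-0.63  0.11  0.15 -1.05  0.22  0.04 -0.16 -0.03 -0.15 -0.2   0.12  0.06 -0.49  0.28 -1.41  0.29  0.77  0.16 -0.09  0.02  0.24 -0.23  0.23  0.25
   0.67  0.04]
 [-1.38 -0.45 -0.53 -0.68 -0.27 -0.17 -0.23 -0.23 -0.49 -0.81 -0.65 -0.17 -0.68 -1.63 -1.7  -1.59 -2.09 -1.08 -1.12 -1.3  -1.32 -0.35 -1.44 -1.19
  -1.54 -1.62]]
[553.18  36.    -0.12 437.88 342.41   0.01  -0.04  -0.01   0.98   1.28   0.     0.     0.    -0.     0.     0.  ] rms px 0.4465863775196172
[[-0.51  0.21  0.29 -0.89  0.33  0.13 -0.01  0.13  0.02 -0.21  0.06  0.21 -0.38  0.17 -1.48  0.19  0.56  0.09 -0.12 -0.11  0.03 -0.8   0.2   0.22
   0.12 -0.06]
 [-0.93 -0.06 -0.14 -0.25  0.22  0.28  0.12  0.15  0.04 -0.17 -0.06  0.26 -0.25 -0.31 -0.31 -0.17 -0.71  0.22  0.24  0.14  0.09  0.67 -0.23  0.15
  -0.29 -0.25]]
shaft [527.74  -6.17 120.  ] button [624.53 122.79 112.  ]
```

Fit is good now: 0.45 px rms, with corrections inside the stated calibration tolerance. Shaft at (527.7, −6.2). Next the roll and knob with the corrected model.

```bash
cat >> h.py <<'E'
import os
if os.path.exists("fitq.npy"):
    Q=np.load("fitq.npy"); KD={"top":(Q[6],Q[10:13]),"scene":(Q[7],Q[13:16])}
    def pr(n,P): return projk(n,P,*KD[n])
    def inv(n,uv,z):
        uv=np.atleast_2d(np.array(uv,float)); X=at_z(n,uv,z)
        for i in range(20): X=X+ (at_z(n,uv,z)-at_z(n,proj(n,X)+(pr(n,X)-proj(n,X)),z))
        return X
E
python3 - <<'E'
from h import *
np.set_printoptions(precision=1,suppress=True)
T=lambda p,k,o:np.array(p,float)/k+o
print("roll",inv("top",T([[445,335]],5,[190,145]),114),inv("scene",T([[327,138]],4.6,[220,170]),114))
print("shafttip",inv("top",T([[446,335]],5,[190,145]),120),inv("scene",T([[332,127]],4.6,[220,170]),120))
print("knob line top",inv("top",T([[428,90],[410,134]],6,[360,235]),46))
print("knob bar edges top z46",inv("top",T([[405,88],[438,95],[395,155]],6,[360,235]),46))
print("skirt z24 c",inv("top",T([[381,138]],6,[360,235]),24))
print("scene bar: line tip,line end,far end",inv("scene",T([[215,265],[268,252],[318,237]],8,[175,125]),46))
print("scene skirt bottom front",inv("scene",T([[277,390]],8,[175,125]),0))
print("others",inv("top",T([[145,205],[595,145],[400,390]],6,[360,235]),30))
im=cv2.imread("pics/top0.png"); 
g=cv2.resize(im[235:285,400:450],None,fx=12,fy=12,interpolation=cv2.INTER_CUBIC); g=cv2.convertScaleAbs(g,alpha=2.2,beta=0)
cv2.imwrite("pics/knob_big.png",g)
im=cv2.imread("pics/scene0.png"); 
g=cv2.resize(im[145:185,190:230],None,fx=15,fy=15,interpolation=cv2.INTER_CUBIC); g=cv2.convertScaleAbs(g,alpha=3,beta=0)
cv2.imwrite("pics/knob_big_s.png",g)
E
```

```text
roll [[530.5  -5.3 114. ]] [[530.7  -5.  114. ]]
shafttip [[529.7  -5.9 120. ]] [[527.9  -4.1 120. ]]
knob line top [[ 455.8 -364.5   46. ]
 [ 438.4 -357.    46. ]]
knob bar edges top z46 [[ 456.4 -355.5   46. ]
 [ 453.9 -368.4   46. ]
 [ 430.1 -351.    46. ]]
skirt z24 c [[ 437.4 -352.2   24. ]]
scene bar: line tip,line end,far end [[ 451.2 -366.2   46. ]
 [ 433.4 -355.7   46. ]
 [ 414.9 -346.9   46. ]]
scene skirt bottom front [[ 452.6 -340.2    0. ]]
others [[ 409.  -256.2   30. ]
 [ 435.9 -435.8   30. ]
 [ 338.6 -355.8   30. ]]
```

View pics/knob_big.png

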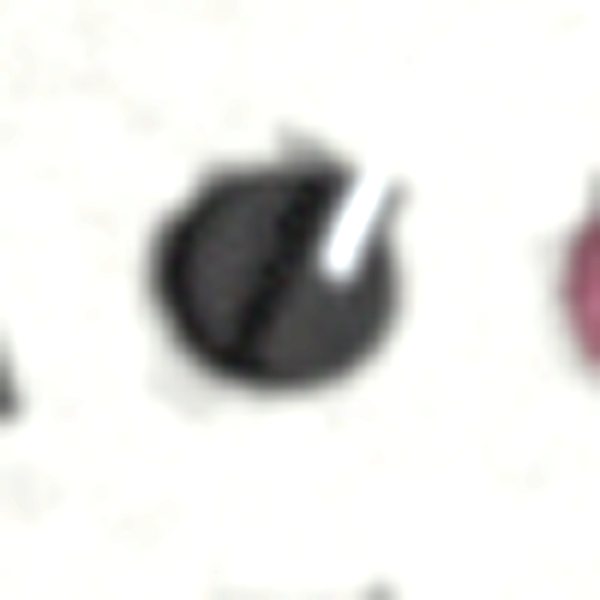

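View pics/knob_big_s.png

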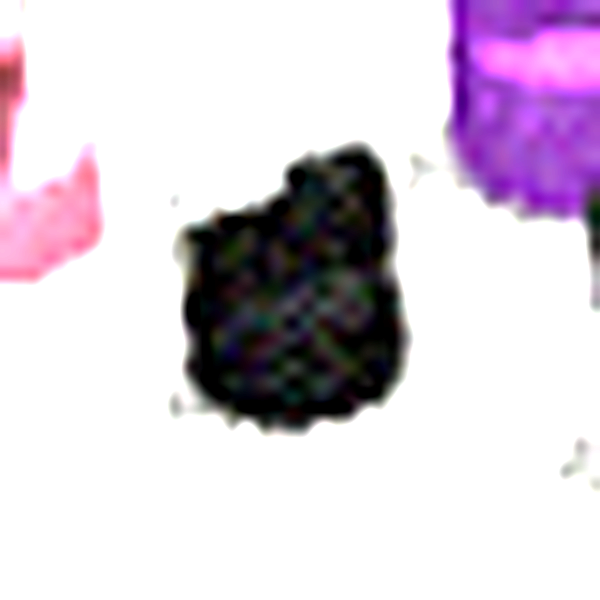

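Both cameras agree on the roll at (530.5, −5.2), which matches the shaft (528, −6). Moving to the roll now.

```bash
cat > r.py <<'E'
from workcell import manip, jaws, observe, imaging
import numpy as np, cv2
TT=manip.tcp_to_tips
def O(psi): return [0,np.pi/2,psi]
def P(x,y,ztip): return [x,y,ztip+TT]
def st(m=""):
    o=observe(); print(m,"t",round(o["time"],2),"tcp",o["tcp_pos"].round(1),"w",round(o["width"],1),"F",o["contact_force"].round(1),"q",o["qpos"].round(2))
    return o
def snap(n,name):
    d=imaging.read_camera(n); cv2.imwrite(f"pics/{name}.png",d["pixels"]); return d["pixels"]
def crop(src,x,y,w,h,k,name,a=1):
    g=cv2.resize(src[y:y+h,x:x+w],None,fx=k,fy=k,interpolation=cv2.INTER_CUBIC); cv2.imwrite(f"pics/{name}.png",cv2.convertScaleAbs(g,alpha=a))
E
python3 - <<'E'
from r import *
for n,p,psi in(("roll",P(530.5,-5.2,94),0),("rollhi",P(530.5,-5.2,150),0),("mat",P(438,342.4,60),.66),("knob",P(437,-352,26),1.2)):
    print(n,manip.inverse_kinematics(p,O(psi)))
manip.goto(P(530.5,-5.2,150),O(0)); st("above")
manip.move_linear(P(530.5,-5.2,95),rate=120); st("down")
jaws.close(25); st("closed")
E
```

```text
roll [-0.05788584 -0.13980547  1.89954676  0.          1.38185137 -0.05788584]
rollhi [-0.05788584 -0.17563534  1.83814974  0.          1.47907826 -0.05788584]
mat [ 6.17620766e-01 -5.38232631e-02  1.87796704e+00 -4.44089210e-16
  1.31744888e+00 -4.23792338e-02]
knob [-0.72353999 -0.009386    1.89402912  0.          1.25694953 -1.92353999]
above t 2.63 tcp [530.6  -4.7 336.2] w 93.3 F [-0.3  0.4  0.5] q [-0.06 -0.18  1.84  0.    1.48 -0.06]
down t 3.24 tcp [530.7  -5.1 281.5] w 93.1 F [0.5 0.4 0.9] q [-0.06 -0.14  1.9  -0.    1.38 -0.06]
closed t 3.88 tcp [530.5  -5.2 281.3] w 59.2 F [-0.8 -0.5  1.3] q [-0.06 -0.14  1.9  -0.    1.38 -0.06]
```

Run:
```python
from r import *
manip.move_linear(P(530.5,-5.2,145),rate=150); st("lift")
manip.goto(P(438,342.4,60),O(.66)); st("over mat")
manip.move_linear(P(438,342.4,8.8),rate=100); st("down")
jaws.release(); st("rel")
manip.move_linear(P(438,342.4,90),rate=200); st("up")
t=snap("top","top1"); s=snap("scene","scene1")
crop(t,235,170,90,80,7,"sh_top",2); crop(s,260,175,70,60,10,"sh_scene",1.5)
```

```text
lift t 4.37 tcp [530.4  -5.2 330.6] w 59.4 F [-0.1  0.6 -0.8] q [-0.06 -0.17  1.84 -0.    1.47 -0.06]
over mat t 5.75 tcp [438.5 341.8 246.2] w 59.4 F [-0.8 -0.3 -1. ] q [ 0.62 -0.05  1.88 -0.    1.32 -0.04]
down t 6.41 tcp [438.1 342.2 194.6] w 59.5 F [ 0.7 -0.1 -0.5] q [ 0.62 -0.    1.92  0.    1.23 -0.04]
rel t 7.15 tcp [438.  342.4 194.9] w 93.1 F [0.8 0.1 0.5] q [ 0.62 -0.    1.92 -0.    1.23 -0.04]
up t 7.71 tcp [437.9 342.3 275.6] w 93.1 F [ 0.2 -1.2 -0.9] q [ 0.62 -0.08  1.85 -0.    1.37 -0.04]
```

View pics/top1.png

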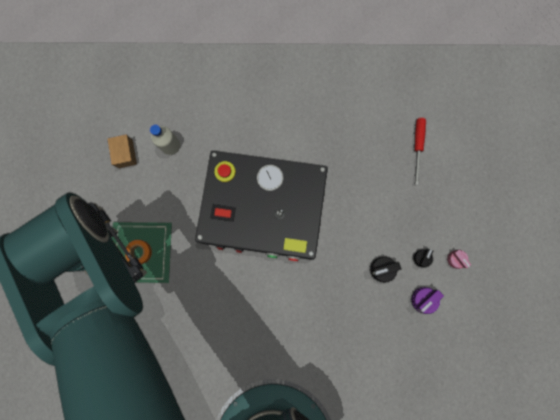

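View pics/scene1.png

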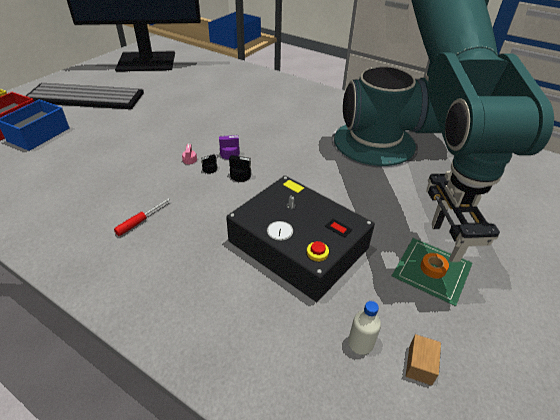

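View pics/sh_top.png

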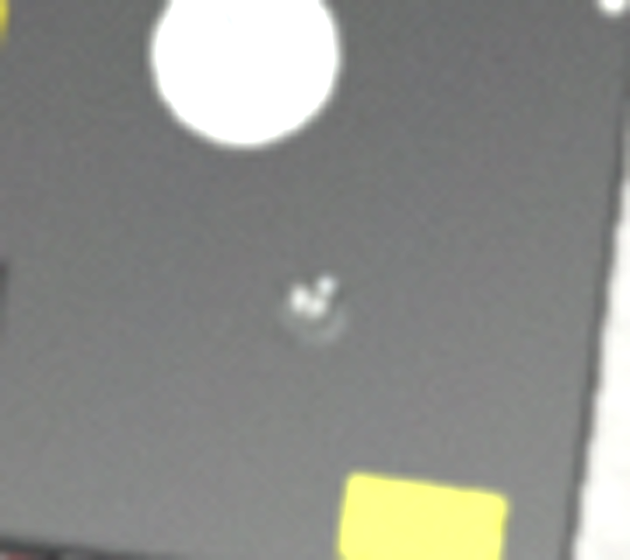

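View pics/sh_scene.png

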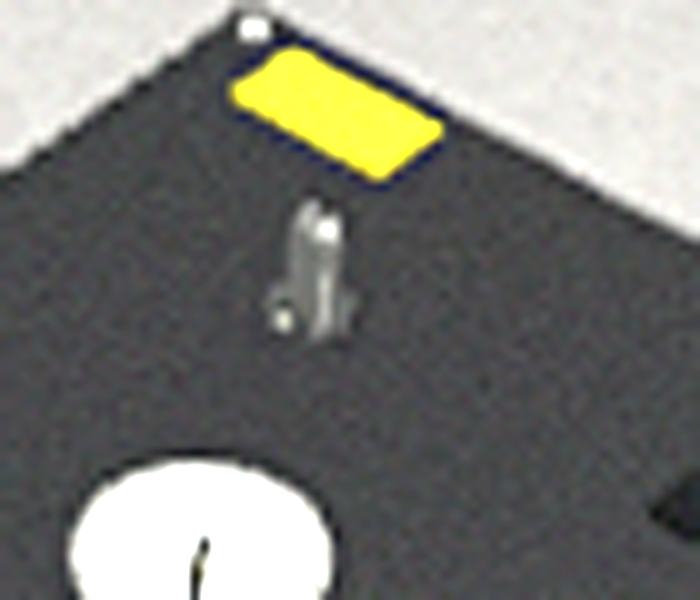

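Shaft is bare and the roll lies on the mat at top (137,251), scene (435,265). White mark on the collar: top crop (328,286), scene crop (285,318).

```bash
python3 - <<'E'
from h import *
np.set_printoptions(precision=1,suppress=True)
mt=np.array([328,286])/7+[235,170]; ms=np.array([285,318])/10+[260,175]
for n,m in(("top",mt),("scene",ms)):
    X=inv(n,m,92.3)[0]; print(n,X)
    for c in([527.7,-6.2],[528.5,-5.5]): d=X[:2]-c; print("  ",np.hypot(*d),np.degrees(np.arctan2(d[1],d[0])))
print("shaft foot/tip pred scene crop",(pr("scene",[[527.7,-6.2,92],[527.7,-6.2,120]])-[260,175])*10,"top crop",(pr("top",[[527.7,-6.2,92],[527.7,-6.2,120]])-[235,170])*7)
# predicted mark for angles, scene/top
for a in range(-120,1,15):
    p=[527.7+9*np.cos(np.radians(a)),-6.2+9*np.sin(np.radians(a)),92.3]; print(a,(pr("top",p)-[235,170])*7,(pr("scene",p)-[260,175])*10)
import sys
print("roll",inv("top",[137.5,251.5],27),inv("scene",[434.5,260],27))
k=np.array([[372,175],[338,275],[310,165],[245,365]])/12+[400,235]
a=inv("top",k,46);b=inv("top",k,24);print(a,b)
print(np.degrees(np.arctan2(*(a[0]-a[1])[[1,0]])),np.degrees(np.arctan2(*(b[2]-b[3])[[1,0]])))
E
python3 - <<'E'
import cv2
s=cv2.imread('pics/scene1.png')
g=cv2.resize(s[185:215,275:310],None,fx=20,fy=20,interpolation=cv2.INTER_CUBIC); cv2.imwrite('pics/sh_s2.png',cv2.convertScaleAbs(g,alpha=1.8))
s=cv2.imread('pics/top1.png')
g=cv2.resize(s[195:225,265:300],None,fx=20,fy=20,interpolation=cv2.INTER_CUBIC); cv2.imwrite('pics/sh_t2.png',cv2.convertScaleAbs(g,alpha=2))
E
```

```text
top [536.2 -11.   92.3]
   9.748434942750203 -29.326423577359957
   9.447110402647166 -35.415625798279045
scene [533.8  -9.4  92.3]
   6.8859883573166165 -27.440340206372905
   6.573534598519942 -36.10141589153386
shaft foot/tip pred scene crop [[309.3 310.3]
 [314.5 222.4]] top crop [[312.9 311.6]
 [310.2 300.2]]
-120 [[336.4 325.6]] [[292.3 287.4]]
-105 [[339.3 319. ]] [[284.4 290.8]]
-90 [[340.3 312. ]] [[278.3 295.4]]
-75 [[339.6 304.9]] [[274.2 301. ]]
-60 [[337.  298.3]] [[272.5 307.2]]
-45 [[332.7 292.6]] [[273.4 313.6]]
-30 [[327.1 288.1]] [[276.7 319.7]]
-15 [[320.5 285.3]] [[282.2 325.1]]
0 [[313.5 284.2]] [[289.7 329.4]]
roll [[438.4 341.8  27. ]] [[432.3 337.6  27. ]]
[[ 456.8 -363.8   46. ]
 [ 437.1 -356.6   46. ]
 [ 458.5 -351.6   46. ]
 [ 419.2 -338.    46. ]] [[ 457.9 -370.8   24. ]
 [ 437.8 -363.5   24. ]
 [ 459.7 -358.4   24. ]
 [ 419.6 -344.5   24. ]]
-19.979996092706116 -19.11919394596442
```

View pics/sh_s2.png

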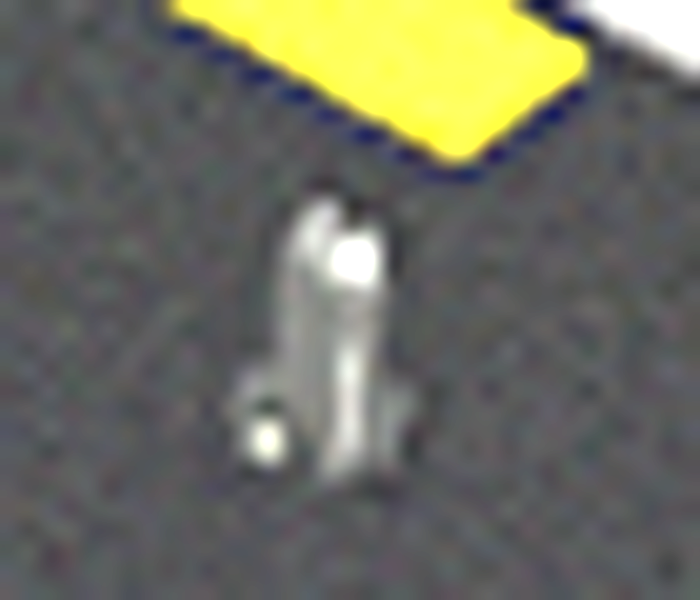

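View pics/sh_t2.png

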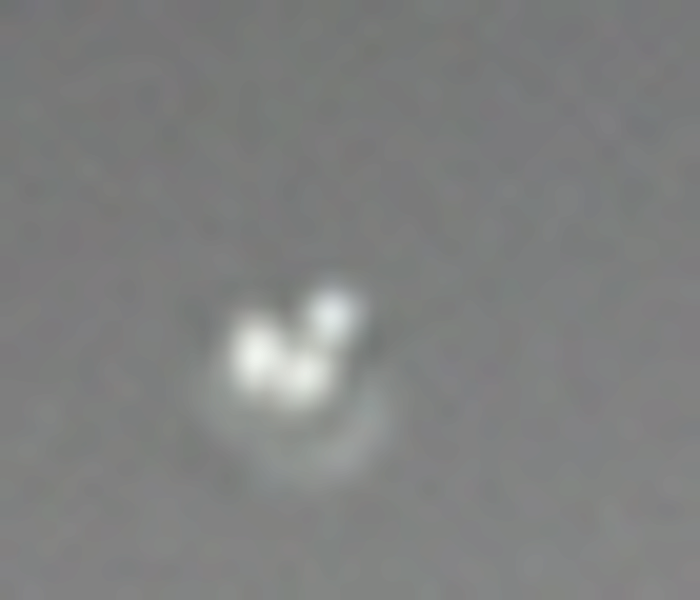

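Flat direction ≈ −27° (both cameras say −25 to −30°). I'll check the knob pose hypothesis with an outline overlay in both views.

```bash
cat > ov.py <<'E'
from h import *
import sys
def model(x,y,yaw,z0=0):
    th=np.linspace(0,2*np.pi,60); C=np.c_[22*np.cos(th),22*np.sin(th)]
    B=np.array([[22,7],[22,-7],[-22,-7],[-22,7],[22,7]]); Lw=np.array([[3,0],[21,0]])
    R=yawR(yaw); f=lambda L,z:np.c_[L@R.T+[x,y],np.full(len(L),z0+z)]
    return [(f(C,0),(0,255,255)),(f(C,24),(0,255,0)),(f(B,46),(255,0,255)),(f(Lw,46),(0,0,255))]
def overlay(img,n,x0,y0,w,h,k,mods,out,a=2):
    g=cv2.convertScaleAbs(cv2.resize(img[y0:y0+h,x0:x0+w],None,fx=k,fy=k,interpolation=cv2.INTER_CUBIC),alpha=a)
    for X,c in mods:
        u=((pr(n,X)-[x0-.5,y0-.5])*k-.0).round().astype(int)
        cv2.polylines(g,[u],False,c,1)
    return g
if __name__=="__main__":
    x,y,a=map(float,sys.argv[1:4]); m=model(x,y,np.radians(a))
    t=cv2.imread("pics/top1.png"); s=cv2.imread("pics/scene1.png")
    g=np.hstack([overlay(t,"top",405,240,38,38,10.5,m,0),overlay(s,"scene",190,145,38,38,10.5,m,0,2.5)])
    cv2.imwrite("pics/"+sys.argv[4],g)
E
python3 ov.py 437 -354 -20 ov1.png
```

```text
(no output)
```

View pics/ov1.png

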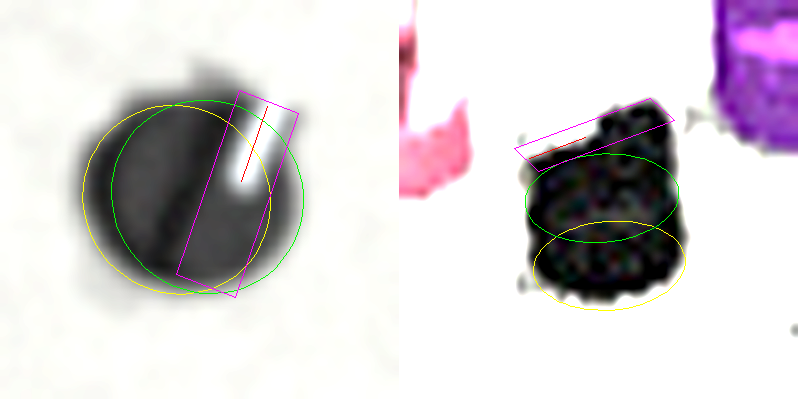

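```bash
python3 ov.py 436.5 -352.2 -20 ov2.png
```

```text
(no output)
```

View pics/ov2.png

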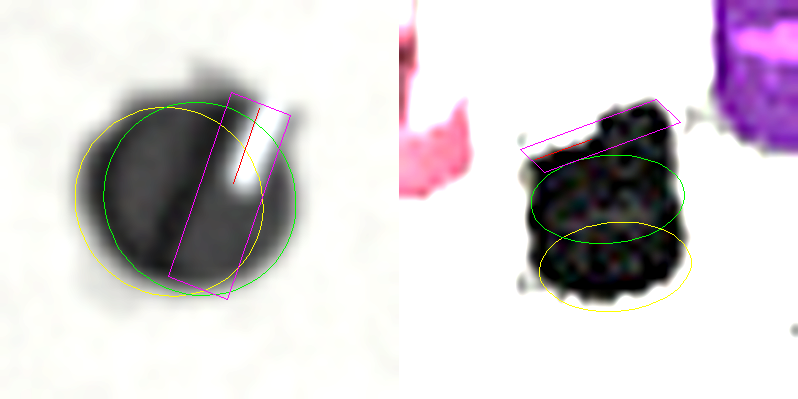

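Run:
```python
from r import *
psi=np.radians(70); x,y=436.3,-352.6
manip.goto(P(530,0,220),O(0.6)); st("mid")
manip.goto(P(x,y,75),O(psi)); st("above")
s=snap("scene","scene2"); crop(s,150,70,140,110,5,"pre_s",1.3)
```

```text
mid t 9.22 tcp [530.    0.7 405.5] w 92.8 F [-0.2  0.  -0.2] q [-0.05 -0.2   1.75  0.    1.6  -0.65]
above t 10.68 tcp [ 436.9 -352.   261.4] w 92.8 F [ 0.   0.2 -0.4] q [-0.72 -0.06  1.85  0.    1.34 -1.95]
```

View pics/pre_s.png

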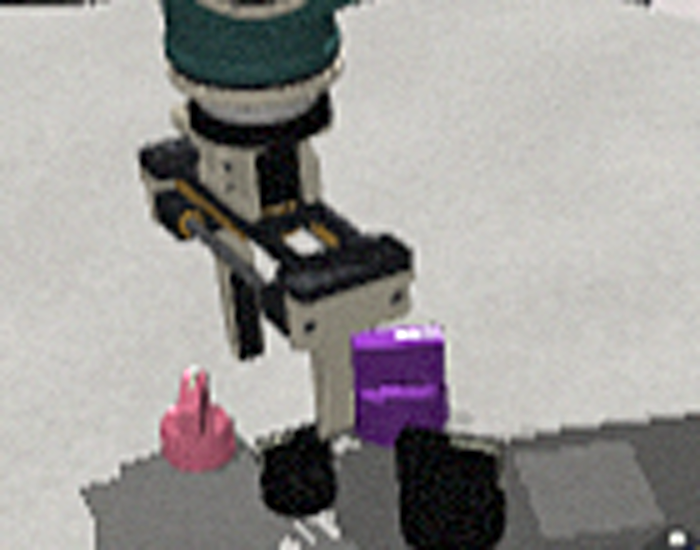

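The fingers straddle the small black knob with clearance on both sides; descending and closing.

Run:
```python
from r import *
x,y=436.3,-352.6
manip.move_linear(P(x,y,26.5),rate=100); st("down")
jaws.close(40); st("closed")
manip.move_linear(P(x,y,110),rate=150); st("lift")
s=snap("scene","scene3"); crop(s,150,60,140,110,5,"post_s",1.3)
t=snap("top","top3"); crop(t,370,200,110,110,5,"post_t",2)
```

```text
down t 11.36 tcp [ 436.4 -352.6  212.9] w 93.2 F [-0.1  0.1  0.1] q [-0.73 -0.01  1.89  0.    1.26 -1.95]
closed t 12.56 tcp [ 436.3 -352.6  212.6] w 13.8 F [ 0.1 -1.3 -0.1] q [-0.73 -0.01  1.89  0.    1.26 -1.95]
lift t 13.27 tcp [ 436.1 -352.5  295.2] w 13.8 F [ 0.9 -0.1 -0.4] q [-0.73 -0.08  1.82 -0.    1.4  -1.95]
```

View pics/post_s.png

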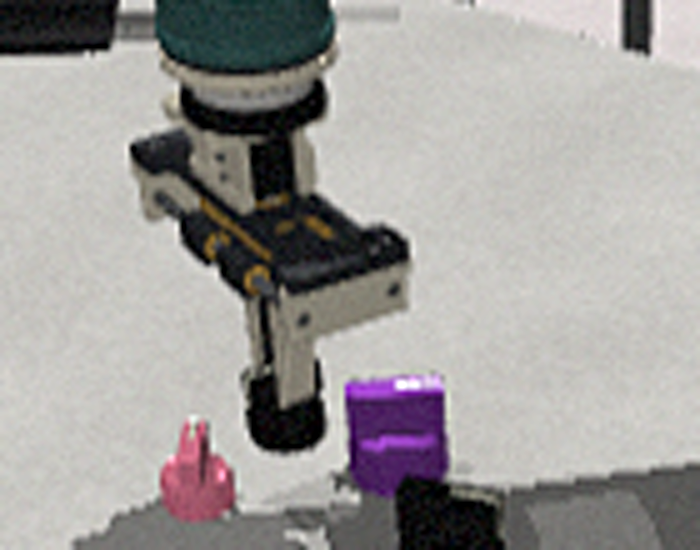

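View pics/post_t.png

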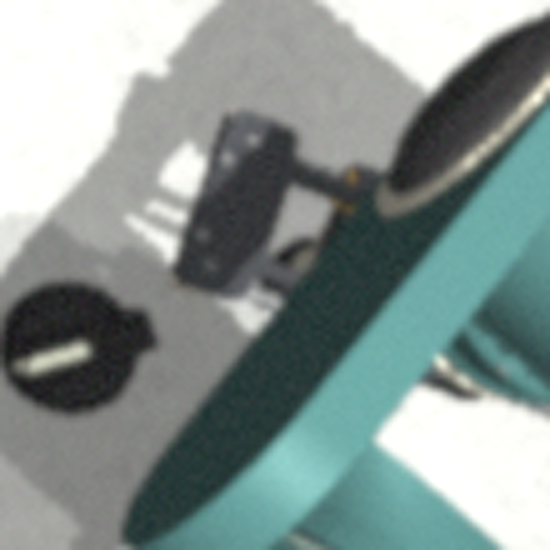

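Grip is good (width 13.8, bar is 14). Now above the shaft.

Run:
```python
from r import *
psi=np.radians(63); x,y=528,-5.8
manip.move_linear(P(436.3,-352.6,200),rate=200)
manip.goto(P(x,y,185),O(psi)); st("hi")
manip.move_linear(P(x,y,160),rate=100); st("above")
s=snap("scene","scene4"); crop(s,255,140,75,75,8,"ab_s",2)
t=snap("top","top4"); crop(t,230,160,100,80,7,"ab_t",2)
```

```text
hi t 15.32 tcp [528.1  -6.5 370.8] w 13.7 F [-0.1  0.   0.3] q [-0.06 -0.2   1.8  -0.    1.54 -1.16]
above t 15.72 tcp [528.   -6.2 345.4] w 14.0 F [ 0.3  0.4 -0.4] q [-0.06 -0.19  1.83 -0.    1.5  -1.16]
```

View pics/ab_s.png

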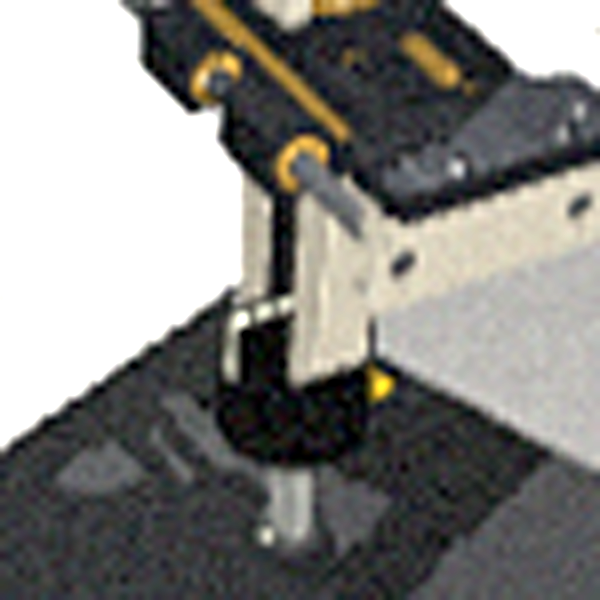

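View pics/ab_t.png

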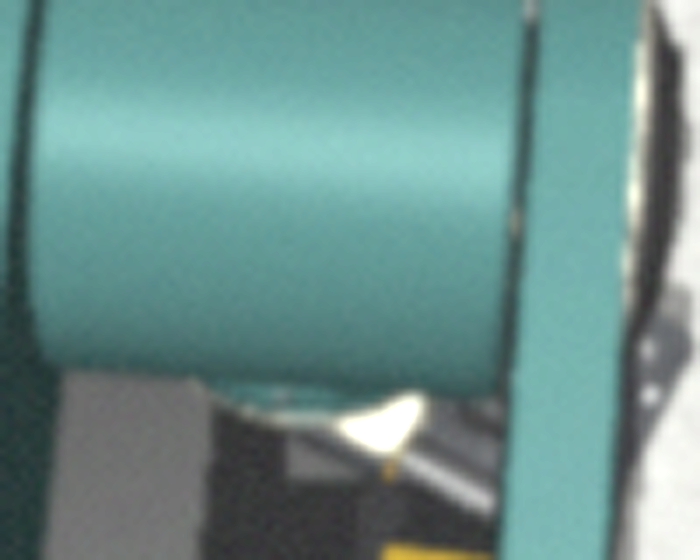

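Run:
```python
from ov import *
s=cv2.imread("pics/scene4.png")
m=model(528,-6,np.radians(-27),345.4-212.8+0.3)
th=np.linspace(0,2*np.pi,60);C=np.c_[np.cos(th),np.sin(th)]
for r,z in((11,92),(7,92)): m.append((np.c_[C*r+[527.7,-6.2],np.full(60,z)],(255,255,0)))
m.append((np.array([[527.7,-6.2,92],[527.7,-6.2,120]]),(255,255,0)))
cv2.imwrite("pics/ov4.png",overlay(s,"scene",265,165,60,50,12,m,0,2))
```

```text
(no output)
```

View pics/ov4.png

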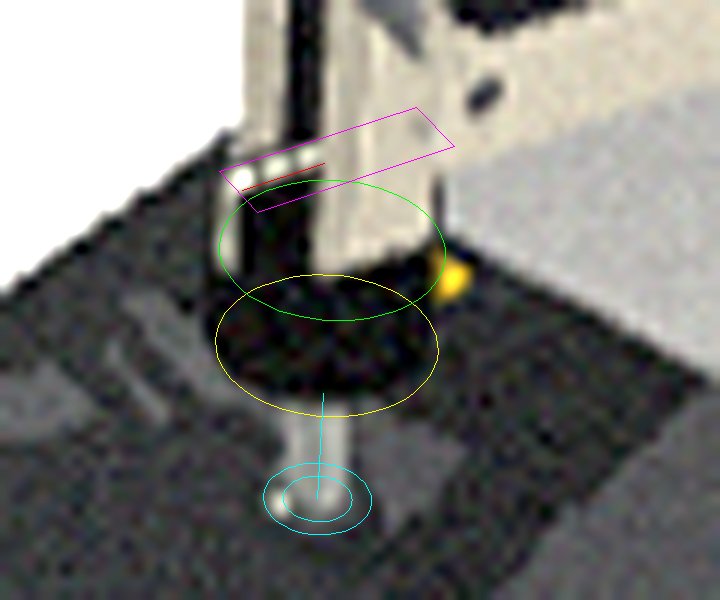

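Aligned within about 1 mm, well inside the 3.7 mm lead-in. Descending in steps and watching the force.

Run:
```python
from r import *
x,y=528,-5.8
for z in (150,147,145,143,141,139,137):
    manip.move_linear(P(x,y,z),rate=25); o=st(z); print("   M",o["wrist_torque"].round(2))
    if np.linalg.norm(o["contact_force"])>7: break
```

```text
150 t 16.37 tcp [528.   -5.8 336.1] w 13.7 F [-0.3 -0.1 -0.8] q [-0.06 -0.18  1.84  0.    1.48 -1.16]
   M [-0.01 -0.04  0.02]
147 t 16.63 tcp [528.   -5.8 332.9] w 13.9 F [-0.2 -0.5  0.2] q [-0.06 -0.18  1.85 -0.    1.47 -1.16]
   M [0.   0.04 0.  ]
145 t 16.88 tcp [528.   -5.8 331. ] w 13.6 F [ 0.2 -0.9 -1.4] q [-0.06 -0.18  1.85 -0.    1.47 -1.16]
   M [-0.03 -0.    0.03]
143 t 17.13 tcp [528.   -5.8 328.9] w 13.4 F [ 0.1  1.4 -1.1] q [-0.06 -0.18  1.85  0.    1.47 -1.16]
   M [-0.03  0.01  0.01]
141 t 17.38 tcp [528.   -5.8 326.9] w 14.2 F [0.4 0.5 0.1] q [-0.06 -0.18  1.85 -0.    1.46 -1.16]
   M [-0.04 -0.05 -0.  ]
139 t 17.63 tcp [528.   -5.8 325. ] w 13.3 F [-0.6 -0.8 -1.1] q [-0.06 -0.18  1.86 -0.    1.46 -1.16]
   M [-0.05  0.02 -0.  ]
137 t 17.88 tcp [528.   -5.8 323. ] w 13.5 F [-0.7 -0.4  0.2] q [-0.06 -0.17  1.86 -0.    1.46 -1.16]
   M [-0.    0.02  0.06]
```

It is sliding on without contact force, about 9.5 mm deep. Continuing to home.

Run:
```python
from r import *
x,y=528,-5.8
for z in (134,131,129,128,127,126,125,124):
    manip.move_linear(P(x,y,z),rate=25); manip.dwell(.1); F=np.mean([observe()["contact_force"] for _ in range(3)],0); print(z,F.round(1),observe()["tcp_pos"].round(1))
    if np.linalg.norm(F)>9: break
st()
s=snap("scene","scene5"); crop(s,255,140,75,75,8,"in_s",2)
```

```text
134 [ 0.4  0.2 -1.3] [528.   -5.8 320.1]
131 [-1.5  0.  -0.2] [528.   -5.8 317.1]
129 [ 0.1 -0.8 -0.3] [528.   -5.8 315.1]
128 [ 0.1 -0.3 -1.1] [528.   -5.8 314.1]
127 [ 0.1 -0.4 -0.3] [528.   -5.8 313.1]
126 [-0.2 -0.3  3. ] [528.   -5.8 312.4]
125 [0.1 0.  4.8] [528.   -5.8 311.2]
124 [0.1 0.8 5.9] [528.   -5.8 310.2]
 t 20.72 tcp [528.   -5.8 310.2] w 13.7 F [0.1 0.8 5.9] q [-0.06 -0.17  1.87 -0.    1.43 -1.16]
```

View pics/in_s.png

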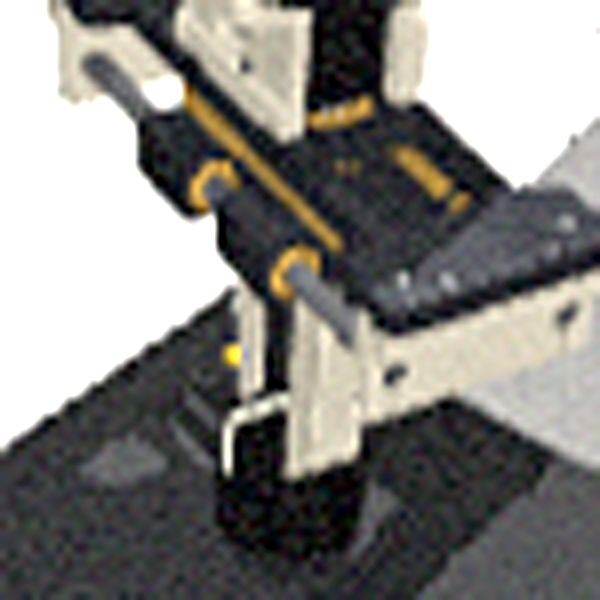

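Contact came exactly at the predicted home height, with about 4 N rising 1 N/mm. Pressing on to the stop.

Run:
```python
from r import *
x,y=528,-5.8
jaws.close(55)
for z in (123,122,121,120.5,120,119.6,119.2):
    manip.move_linear(P(x,y,z),rate=20); manip.dwell(.15); F=np.mean([observe()["contact_force"] for _ in range(3)],0); print(z,F.round(1),observe()["tcp_pos"].round(1))
    if F[2]>13: break
st(); manip.dwell(.5); st()
s=snap("scene","scene6"); crop(s,380,225,110,90,7,"fin_mat",1)
crop(s,255,140,75,75,8,"fin_s",2)
```

```text
123 [-0.8 -0.4  5.2] [528.   -5.8 309.3]
122 [-0.6  0.4  6.3] [528.1  -5.8 308.4]
121 [-0.9  0.2  8.5] [528.1  -5.8 307.5]
120.5 [-0.6  0.3  9.2] [528.1  -5.8 307.1]
120 [-0.7 -0.4  8.1] [528.1  -5.8 306.6]
119.6 [-2.   0.1 10.6] [528.1  -5.8 306.3]
119.2 [-3.4  1.1 12.9] [528.1  -5.8 306.3]
 t 23.78 tcp [528.1  -5.8 306.3] w 13.6 F [-3.4  1.1 12.9] q [-0.06 -0.16  1.88 -0.    1.43 -1.16]
 t 24.28 tcp [528.1  -5.8 306.2] w 13.4 F [-2.3 -0.9 13.2] q [-0.06 -0.16  1.88  0.    1.43 -1.16]
```

View pics/scene6.png

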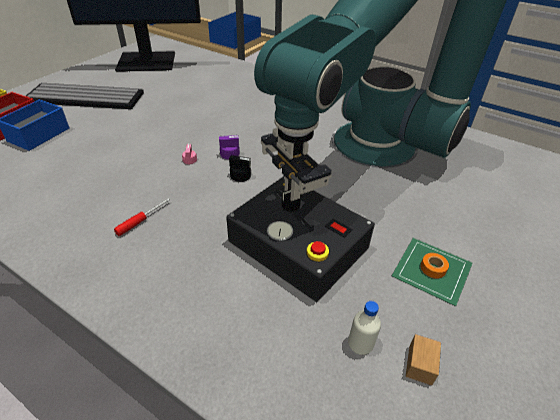

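View pics/fin_s.png

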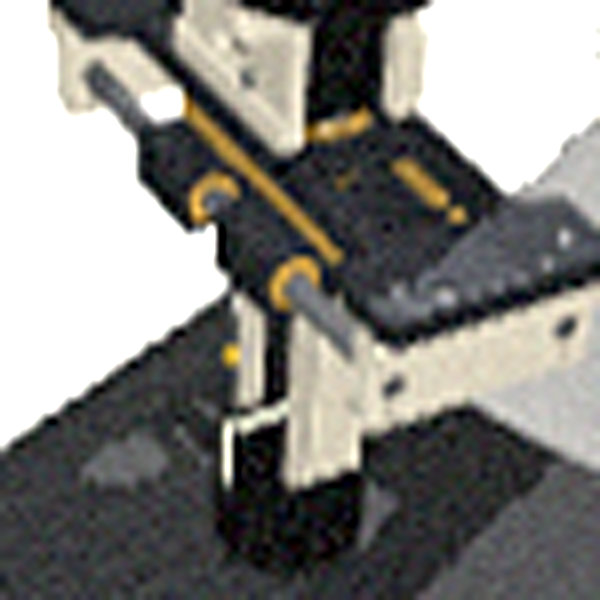

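The TCP has stalled at 306.2 with 13 N (spring maximum 10 N), so it is at the stop. The roll lies on the mat at scene (435,265), and bottle, carton, driver and button look untouched.

Run:
```python
from r import *
manip.sign_off(); st()
```

```text
the job is handed in; nothing more can be done
the job is handed in; nothing more can be done
```

The job is done and handed in at about 24 s of the 61 s allowed; sign-off gives no verdict.

- **Tape roll:** I lifted it off the shaft and released it flat on the green mat. The top camera put it about 1 mm from the mat's centre. The scene camera said about 7 mm, still well inside the 45 mm limit.
- **Knob:** I picked up the small black knob and turned its line to about −27°, matching the white mark on the shaft's collar. Both cameras put the mark between −25° and −36°, depending on where the shaft's axis is taken to be; the allowed error is about 17°. It slid on without resistance.
- **Press:** Spring force started at the expected home height. At hand-in the arm had stalled about 6.3 mm below that with about 13 N against it, more than the spring's 10 N, so the shaft is at the stop. The fingers were still closed on the knob.
- **Surroundings:** In the last picture the bottle, screwdriver, carton and stop button looked as they did at the start.

**Disagreement:** The two cameras first differed by about 6 mm. Fitting lens distortion and small calibration offsets to the console's and mat's known sizes brought the fit to about 0.45 px. About 1 mm of mismatch remained in the scene camera, within the knob's clearance. The shaft's travel and the knob's final angle are inferred from force, height and pictures, not read directly.

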